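Pack the syrup bottles in the cart's trough and close up the stop

TASK

Get the cart's syrup bottles ready for wheeling off: slide the plywood stop back along the blue trough, stand the two loose flat-sided bottles upright on the trough's floor in line with the one already there, broad faces square across the trough, then push the stop up until all three are snug against the end wall with no gaps left in the row. Set the bottles down rather than dropping them, never let one topple, and leave everything else on the counter where it stands.

Things in the scene. Friction and masses are not known exactly. Their poses are not given: they have to be found in the camera images.
- trough: Blue wooden bottle trough, fixed. Origin: centre of its underside; y along its length (360), x across (130). Floor 12 above the counter; inner width 100; side walls 15 thick, tops at 55 (66 at the stop's runners). End wall at the -y end: inner face at y=-165, top at 130; a low sill (36) at the other end. Bottles stand in a row along y, their 84 side across (along x)
- stop (a joint): Sliding stop: upright plywood board across the trough, 12 thick, 96 wide. Slides with about 2 N friction, stays where left. Value (m) = clear space from the end wall's inner face to the stop's inner face, 0 to 0.25; grows towards trough +y. Three snug bottles take 0.138. Braces behind the board (+y side) are 62 long and reach 74 above the counter; above them both faces are bare
- stop_top (a point): Centre of the top edge of the stop's board, 140 above the counter; its inner face is 6 towards the end wall (trough -y), its outer face 6 the other way
- flask_in_center (a point): Flat-sided white bottle, 0.3 kg, 140 tall. Body a block 84 (own x) by 46 (own y), 96 tall; shoulder 60 by 36 up to 108; round grey cap, diameter 32, from 114 to 140 above the foot. Point on its axis, 70 above the foot; own z up. Front and back alike. Already stands in the trough near the end wall
- flask_a_center (a point): Flat-sided white bottle, 0.3 kg, 140 tall. Body a block 84 (own x) by 46 (own y), 96 tall; shoulder 60 by 36 up to 108; round grey cap, diameter 32, from 114 to 140 above the foot. Point on its axis, 70 above the foot; own z up. Front and back alike. Stands loose on the counter
- flask_b_center (a point): Flat-sided white bottle, 0.3 kg, 140 tall. Body a block 84 (own x) by 46 (own y), 96 tall; shoulder 60 by 36 up to 108; round grey cap, diameter 32, from 114 to 140 above the foot. Point on its axis, 70 above the foot; own z up. Front and back alike. Stands loose on the counter
- squeeze: round white squeeze bottle with a pointed nozzle, diameter 60, 158 tall; standing on the counter in one of the same three places as the two loose flat bottles. A bystander; origin at the centre of its underside.
- sauce: round amber sauce bottle, diameter 56, 150 tall, standing. A bystander; origin at the centre of its underside.
- tub: round lidded tub, diameter 116, 74 tall. A bystander; origin at the centre of its underside.
- press: hand citrus press lying flat, about 215 long, up to 40 tall; origin under its round cup, handles along its -x. A bystander.
- spoon: spoon lying on the counter, 180 long. A bystander.
- cup: empty foam cup, diameter 84, 85 tall. A bystander; origin at the centre of its underside.
There are look-alikes about, which are no part of the job. What is shaped like the part that bears flask_a_center but black or pink is not meant.

How it is judged:
By the outcome, as a careful person would: the job done as asked, in the order asked, and still so for the second after the job is handed in, with the robot touching nothing.
It also fails if it takes over 72 s, if anything falls off the work surface, if the arm or the gripper's body presses on something with over 40 N, if the wrist force passes 120 N, or if a joint passes its speed limit or range.

ROBOT

A 7-joint arm with a two-finger parallel gripper is mounted at the origin on the work surface. World frame = base frame: x ahead of the robot, y to its left, z up, the work surface at z = 0. Lengths are in mm, angles in rad, forces in N, time in s.
With the tool pointing down it reaches from about 400 to 850 mm from the base axis. Payload 10.4 kg.
Tool frame: the origin (TCP) lies midway between the tips of the shut fingers; the grasp point (between the pads) lies 19 mm behind it; z points along the fingers, y is the line along which they close (so a half turn about z gives the same grasp; the last joint's range is limited). The gripper opens to 85 mm and grips with 20 to 120 N. Pads are 22 mm wide; open, the fingers measure 114 mm over their backs; the gripper's body (76 mm by 85 mm) begins 54 mm behind the grasp point. The pads swing forward as they close: fully open they stand 13 mm farther back than shut.
Start: joints at [-1.132, 0.332, -0.065, 1.46, 0.022, 1.35, -0.088], TCP at [278.467, 559.563, 197.938] pointing down, gripper open.
Joint ranges: [-2.6, 2.6], [-0.5, 2.12], [-1.47, 1.34], [0.16, 2.42], [-1.27, 4.41], [0.06, 2.06], [-2.6, 2.6]. Speed limits (rad/s): [2.22, 2.22, 2.79, 2.79, 3.14, 3.14, 3.14].

INTERFACE

Orientations are given as a 3x3 rotation matrix whose columns are the frame's x, y, z axes.
In Python, from plant import observe, optics, job gives the robot as it stands.
- The arm moves only by the tool jog_arm, never from a script. Its argument "steps" is one flat list of numbers, 6 for each row, row after row: the shift along the tool's x, y, z in cm, then the turn, a rotation vector about the tool's x, y, z in rad. A call has 1 to 10 rows; each row is the pose to reach, as a shift and turn from the pose commanded when the call began, along the tool's axes at that moment; what a row does not reach only later rows make up. A row lasts 1/12 s, in which the tool goes at most 41.7 mm and 7.16 degrees, less where a joint would pass 70% of its speed; a pose out of reach is approached as far as the arm can. A call with a gripper value outside its range is refused whole. "claw" is the closure, from 0 (fully open) to 1 (shut), set as the call begins (left out, the last holds). The fingers move at their own pace and stop on an object; the grip force is fixed at half the most. Time passes only in rows, so rows that repeat a pose let the fingers close. It gives the time, the measured TCP pose, the force, the opening and the grip force at its end, in the units of the state.
- observe(): the state, without advancing time (a new reading comes with each control period).
- optics.capture(name): name is "scene" or "top" or "wrist"; returns the picture (420x560x3 uint8, red, green, blue); there is no depth.
- optics.camera_info(name): a dict with "mtx" (3x3 intrinsics, pixels), "R" (3x3) and "t" (3): a world point X has camera coordinates R X + t; the wrist camera has in their place "mount" (4x4, takes a point from camera to tool coordinates, whose origin is the TCP and whose axes are the flange's). Camera axes: x right, y down, z forward; pixel columns grow to the right and rows downward; lengths in mm; the calibration is good to about 2 mm. The wrist camera is an equidistant fisheye: a pixel r from the principal point sees the ray r / f radians off the axis. A picture is of the moment at which its call begins: read the wrist's pose just before it. camera_info takes no time and is no camera call.
- job.job_done(): hands the job in; it is judged then, once.
The state is a dict: "t": time; "q": joint angles; "dq": joint speeds; "tau": joint torques, N m; "tcp_pos": TCP position; "tcp_rot": TCP orientation; "wrist_force": force on the tool from outside, world axes, zero at the start; "moment": the same for the moment, N m; "opening": opening from 0.0 (shut) to 1.0 (fully open); "finger_force": force on a finger pad.
Only numpy, scipy, OpenCV 4.12 (cv2) and the standard library are available. Lean on these libraries where they do the work, as an engineer would, in place of code of your own. Each camera call takes 0.05 s, during which the arm holds its last target. There are 200 camera calls.

## Working session

There is one attempt and no reset: what is moved stays moved. The work goes in short steps, Python scripts to look and compute and a tool call to move; the robot and the scene stay as the last step left them, time stands still between calls to the robot, and variables do not carry over. Pictures are saved under pics/ and viewed, at most 10 in all, crops included, and the job is handed in when it is done.

Besides the shell and the picture viewer there is one more tool, called by a JSON object that holds its "name" and its "arguments". jog_arm: Moves the arm, as the interface text tells. Its arguments: {"type":"object","properties":{"steps":{"type":"array","items":{"type":"number"}},"claw":{"type":"number"}},"required":["steps"]}

```bash
mkdir -p pics; ls; python3 - <<'E'
from plant import observe, optics
import cv2
s=observe(); print(s['t'],s['tcp_pos'],s['tcp_rot'],s['opening'])
for n in ('scene','top'):
    cv2.imwrite(f'pics/{n}0.png',cv2.resize(optics.capture(n)[:,:,::-1],(800,600),interpolation=cv2.INTER_CUBIC))
    c=optics.camera_info(n); print(c)
print(optics.camera_info('wrist'))
E
```

```text
pics
0.0 [278.31411141 559.13278684 197.10733943] [[-8.95255470e-01  4.45552820e-01 -5.72685619e-04]
 [ 4.45553181e-01  8.95254494e-01 -1.32464975e-03]
 [-7.75020552e-05 -1.44106183e-03 -9.99998959e-01]] 1.000766828687405
{'mtx': array([[476.956484  ,   0.        , 282.53464584],
       [  0.        , 476.956484  , 212.7100409 ],
       [  0.        ,   0.        ,   1.        ]]), 'R': array([[-0.57159751,  0.82048509, -0.00897216],
       [ 0.65664722,  0.45084703, -0.60460846],
       [-0.49202715, -0.35148423, -0.79647229]]), 't': array([ 291.64047787, -259.17680551, 1892.90111419])}
{'mtx': array([[532.52736927,   0.        , 283.72570042],
       [  0.        , 532.52736927, 213.35875972],
       [  0.        ,   0.        ,   1.        ]]), 'R': array([[-0.02586584, -0.9995282 , -0.01656315],
       [-0.99395573,  0.02748289, -0.10628589],
       [ 0.10669095,  0.01371386, -0.99419765]]), 't': array([   6.22827115,  515.7566944 , 1375.74641464])}
{'mtx': array([[325.1922621 ,   0.        , 273.7988622 ],
       [  0.        , 325.1922621 , 206.49577601],
       [  0.        ,   0.        ,   1.        ]]), 'mount': array([[ 1.04601480e-03, -9.52715205e-01, -3.03862870e-01,
         7.70229271e+01],
       [ 9.99999337e-01,  1.14299290e-03, -1.41289428e-04,
        -2.97307237e-01],
       [ 4.81921688e-04, -3.03862521e-01,  9.52715769e-01,
        -1.75096102e+02],
       [ 0.00000000e+00,  0.00000000e+00,  0.00000000e+00,
         1.00000000e+00]])}
```

View pics/scene0.png

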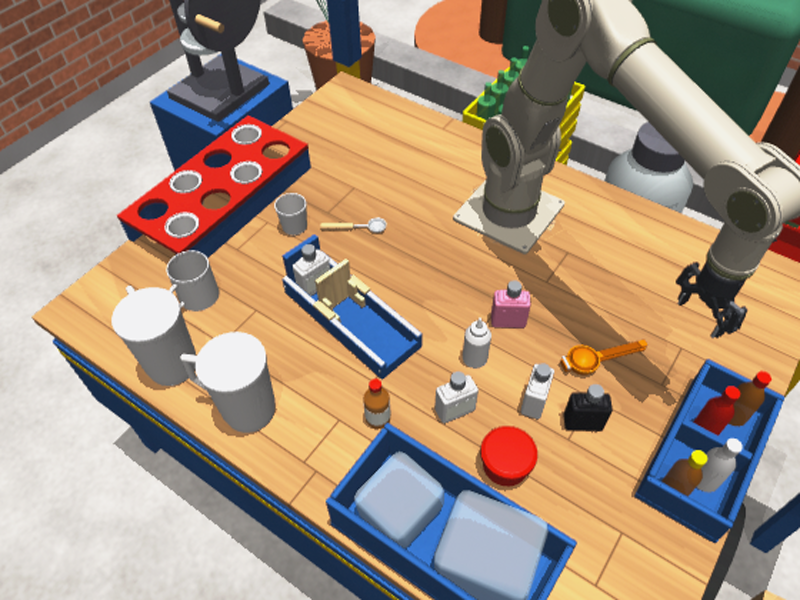

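View pics/top0.png

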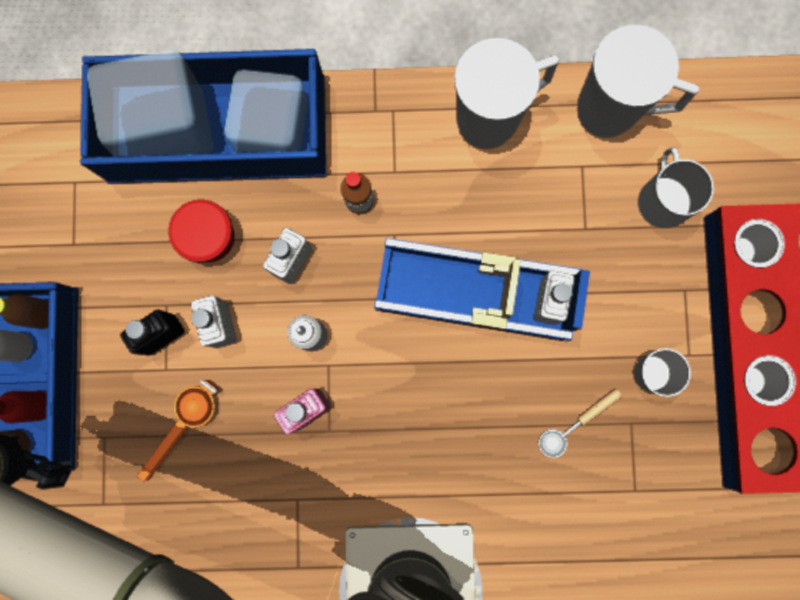

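The two pictures show the trough at the centre with its end wall towards world −y. The loose white flat bottles have caps near (281,247) and (205,318) in the top view, with the squeeze bottle at (305,332). I'll enlarge that area.

```bash
python3 - <<'E'
from plant import optics
import cv2
im=optics.capture('top')[:,:,::-1]
cv2.imwrite('pics/a.png',cv2.resize(im[110:260,120:260],None,fx=4,fy=4,interpolation=cv2.INTER_CUBIC))
cv2.imwrite('pics/b.png',cv2.resize(im[155:250,255:425],None,fx=4.5,fy=4.5,interpolation=cv2.INTER_CUBIC))
E
```

```text
(no output)
```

View pics/a.png

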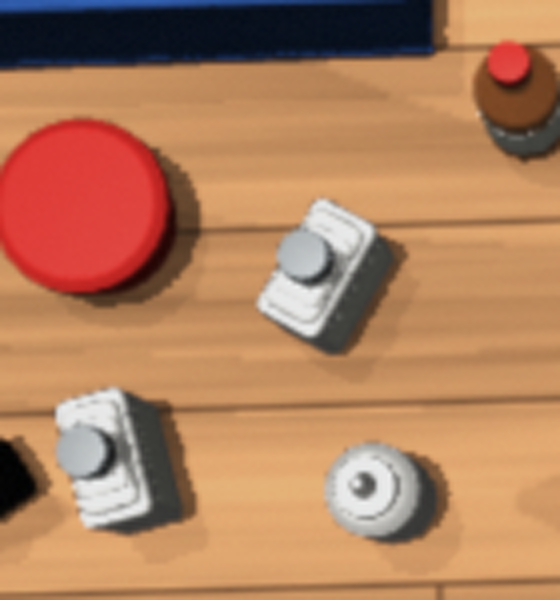

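View pics/b.png

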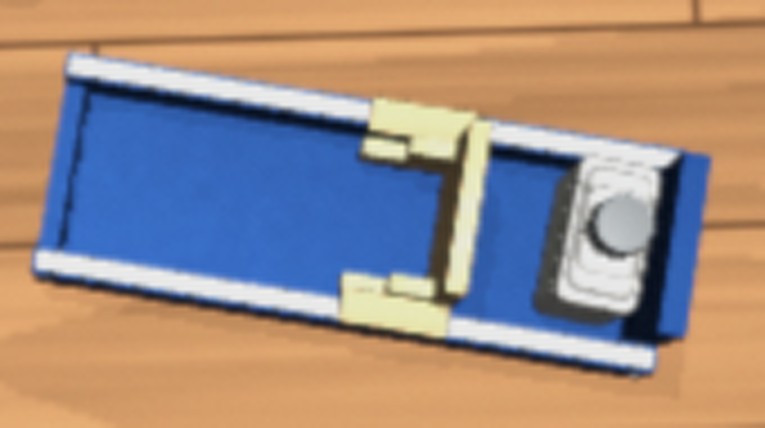

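In crop a, the caps are at (305,255) and (86,451), and the top-face corners can be read. In crop b, the trough wall corners are (68,55), (35,275) and (652,370), and the stop's top edge is about (469,210).

```bash
cat > h.py <<'E'
import numpy as np, cv2
from plant import observe, optics
def ray(n,p,z):
    c=optics.camera_info(n); d=np.linalg.inv(c['mtx'])@[p[0],p[1],1]; R=c['R'];C=-R.T@c['t']; d=R.T@d
    return C+d*(z-C[2])/d[2]
def wcam(s,c):
    R=s['tcp_rot'];M=c['mount']; return R@M[:3,:3], R@M[:3,3]+s['tcp_pos']
def wray(s,p,z):
    c=optics.camera_info('wrist');R,C=wcam(s,c);K=c['mtx']
    u=np.array([(p[0]-K[0,2])/K[0,0],(p[1]-K[1,2])/K[1,1]]);r=np.hypot(*u)
    d=R@np.r_[u/r*np.sin(r),np.cos(r)]
    return C+d*(z-C[2])/d[2]
def wproj(s,X):
    c=optics.camera_info('wrist');R,C=wcam(s,c);K=c['mtx']
    d=R.T@(np.array(X)-C);th=np.arctan2(np.hypot(d[0],d[1]),d[2]);u=d[:2]/np.hypot(d[0],d[1])*th
    return [K[0,0]*u[0]+K[0,2],K[1,1]*u[1]+K[1,2]]
E
python3 - <<'E'
from h import *
np.set_printoptions(precision=1,suppress=True)
a=lambda p:(p[0]/4+120-.4,p[1]/4+110-.4); b=lambda p:(p[0]/4.5+255-.4,p[1]/4.5+155-.4)
for nm,cap,cs in (('A',(305,255),[(320,198),(375,235),(310,340),(258,303)]),('B',(86,451),[(56,408),(122,388),(152,515),(88,528)])):
    P=np.array([ray('top',a(c),96)for c in cs])
    print(nm,ray('top',a(cap),140),P.mean(0),'sides',np.linalg.norm(P-np.roll(P,-1,0),axis=1))
    for i in range(4):
        d=np.roll(P,-1,0)[i]-P[i]; print('  ang',np.degrees(np.arctan2(d[1],d[0]))%180)
for nm,p,z in [('ul',(68,55),55),('ll',(35,275),55),('lr',(652,372),55),('EoutU',(710,155),130),('EoutL',(686,338),130),('stop',(469,210),140),('stopU',(485,122),140),('stopL',(455,297),140),('capin',(622,225),140),('tub',0,0),('sauce',0,0)]:
    if p: print(nm,ray('top',b(p),z))
print('squeeze noz',ray('top',a((363,487)),158))
print('tub',ray('top',a((83,206)),74),'sauce',ray('top',a((508,63)),150))
E
```

```text
A [608.1 203.5 140. ] [607.4 204.6  96. ] sides [42.7 78.2 40.9 77.4]
  ang 54.386317529183714
  ang 147.61782434496823
  ang 53.14966879048001
  ang 148.97978515057406
B [491.3 337.8 140. ] [489.9 338.7  96. ] sides [43.3 82.8 40.8 78.8]
  ang 105.445884617273
  ang 13.211712199335324
  ang 99.96465876616999
  ang 15.022311286075048
ul [635.9  25.4  55. ]
ll [508.2  47.4  55. ]
lr [ 443.  -302.8   55. ]
EoutU [ 555.8 -324.8  130. ]
EoutL [ 456.6 -306.8  130. ]
stop [ 528.1 -191.8  140. ]
stopU [ 575.8 -202.4  140. ]
stopL [ 481.3 -182.4  140. ]
capin [ 517.7 -273.5  140. ]
squeeze noz [463.4 166.7 158. ]
tub [656.9 359.   74. ] sauce [721.9  76.1 150. ]
```

```bash
cat >> h.py <<'E'
from scipy.spatial.transform import Rotation as Ro
YAW=np.radians(-10.4); O=np.array([539.,-138.7])
def T(x,y): # trough to world xy
    c,s=np.cos(YAW),np.sin(YAW); return O+np.array([c*x-s*y,s*x+c*y])
def to(p,yaw=None):
    """tool-frame shift (cm) and turn to TCP p with tool y at yaw deg, tool pointing down"""
    s=observe();R=s['tcp_rot'];a=np.radians(yaw) if yaw is not None else np.arctan2(R[1,1],R[0,1])
    y=np.array([np.cos(a),np.sin(a),0]);z=np.array([0,0,-1.]);R2=np.c_[np.cross(y,z),y,z]
    print('from',s['tcp_pos'].round(1),'step',(R.T@(np.array(p)-s['tcp_pos'])/10).round(2),Ro.from_matrix(R.T@R2).as_rotvec().round(3))
E
python3 - <<'E'
from h import *
to((*T(0,-54),200),79.6)
E
```

```text
from [278.3 559.3 197.3] step [-55.93 -56.06  -0.21] [-0.001 -0.    -0.28 ]
```

{"name": "jog_arm", "arguments": {"steps": [-28,-28,-4,0,0,-0.28,-28,-28,-4,0,0,-0.28,-28,-28,-4,0,0,-0.28,-28,-28,-4,0,0,-0.28,-28,-28,-4,0,0,-0.28,-28,-28,-4,0,0,-0.28,-28,-28,-4,0,0,-0.28,-28,-28,-4,0,0,-0.28,-28,-28,-4,0,0,-0.28,-28,-28,-4,0,0,-0.28], "claw": 0.4}}

```text
t: 0.98
tcp_pos: [405.6, 179.5, 238.4]
tcp_rot: [[-0.983, 0.185, 0.001], [0.185, 0.983, 0.0], [-0.001, 0.0, -1.0]]
wrist_force: [0.4, -0.6, 0.3]
opening: 0.6
finger_force: 0.0
```

```bash
python3 - <<'E'
from h import *
to((*T(0,-54),200),79.6); print(observe()['t'],observe()['q'].round(2))
E
```

```text
from [405.6 179.5 238.4] step [-19.02 -34.2    3.85] [ 0.     0.001 -0.005]
0.9833 [-0.71 -0.1   0.18  1.86  0.02  1.39  0.85]
```

{"name": "jog_arm", "arguments": {"steps": [-19,-34.2,3.8,0,0,0,-19,-34.2,3.8,0,0,0,-19,-34.2,3.8,0,0,0,-19,-34.2,3.8,0,0,0,-19,-34.2,3.8,0,0,0,-19,-34.2,3.8,0,0,0,-19,-34.2,3.8,0,0,0,-19,-34.2,3.8,0,0,0,-19,-34.2,3.8,0,0,0,-19,-34.2,3.8,0,0,0]}}

```text
t: 1.82
tcp_pos: [529.1, -192.1, 199.3]
tcp_rot: [[-0.983, 0.185, -0.0], [0.185, 0.983, -0.002], [-0.0, -0.002, -1.0]]
wrist_force: [-0.9, 0.0, 0.2]
opening: 0.6
finger_force: 0.0
```

{"name": "jog_arm", "arguments": {"steps": [0,0,0,0,0,0,0,0,0,0,0,0,0,0,0,0,0,0]}}

```text
t: 2.07
tcp_pos: [529.3, -185.6, 199.6]
tcp_rot: [[-0.984, 0.18, -0.001], [0.18, 0.984, 0.001], [0.001, 0.001, -1.0]]
wrist_force: [-0.1, 0.2, -0.3]
opening: 0.596
finger_force: 0.0
```

```bash
python3 - <<'E'
from h import *
to((*T(0,-54),200),79.6)
s=observe();im=optics.capture('wrist')[:,:,::-1]
cv2.imwrite('pics/w1.png',cv2.resize(im,(800,600),interpolation=cv2.INTER_CUBIC))
f=800/560
for n,q in dict(stop=(0,-54,140),stopL=(-48,-54,140),stopR=(48,-54,140),e1=(-50,-165,130),e2=(50,-165,130),cap=(3.3,-136.6,140),sR=(50,165,36),sL=(-50,165,36)).items():
    print(n,(np.array(wproj(s,(*T(*q[:2]),q[2])))*f).round())
E
```

```text
from [ 529.3 -185.6  199.6] step [-0.1  -0.62 -0.04] [ 0.001 -0.001  0.001]
stop [381. 301.]
stopL [380. 211.]
stopR [381. 381.]
e1 [185. 211.]
e2 [204. 371.]
cap [233. 306.]
sR [638. 318.]
sL [654. 202.]
```

View pics/w1.png

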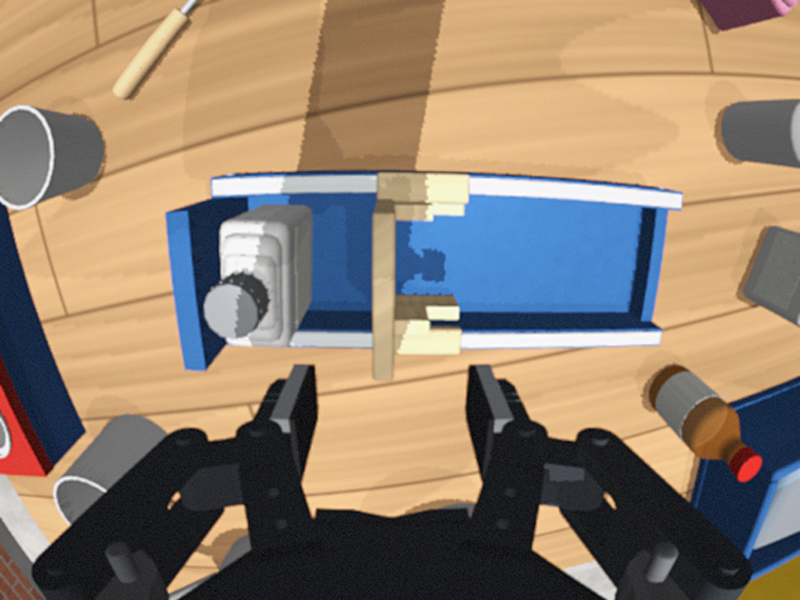

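The wrist view agrees with the projections within a few pixels: the stop's top edge is at (373–395, 205–378) and the in-trough cap at (235,311). Next I lower over the board and grip it.

{"name": "jog_arm", "arguments": {"steps": [-0.1,-0.6,3,0,0,0,-0.1,-0.6,6,0,0,0,-0.1,-0.6,8,0,0,0,-0.1,-0.6,9.5,0,0,0,-0.1,-0.6,10,0,0,0,-0.1,-0.6,10,0,0,0]}}

```text
t: 2.62
tcp_pos: [528.8, -191.2, 99.1]
tcp_rot: [[-0.984, 0.179, -0.002], [0.179, 0.984, 0.001], [0.002, 0.001, -1.0]]
wrist_force: [0.0, 0.2, 0.1]
opening: 0.604
finger_force: 0.0
```

{"name": "jog_arm", "arguments": {"steps": [0,0,0,0,0,0,0,0,0,0,0,0,0,0,0,0,0,0,0,0,0,0,0,0,0,0,0,0,0,0], "claw": 1}}

```text
t: 3.03
tcp_pos: [530.1, -192.5, 101.2]
tcp_rot: [[-0.984, 0.181, 0.002], [0.181, 0.984, 0.001], [-0.002, 0.001, -1.0]]
wrist_force: [-1.9, 1.8, 6.3]
opening: 0.112
finger_force: 58.8
```

```bash
python3 - <<'E'
from h import *
s=observe();print(s['t'],s['opening'],s['finger_force'],s['wrist_force'])
p=s['tcp_pos'];d=p[:2]-O;c,q=np.cos(YAW),np.sin(YAW);print('trough xy',c*d[0]+q*d[1],-q*d[0]+c*d[1])
to((*T(0,89),p[2]),79.6)
E
```

```text
3.0333 0.11243819870405389 58.78718018531799 [-1.8970258   1.84514207  6.28366109]
trough xy 0.9576883626003738 -54.54749846542082
from [ 530.1 -192.5  101.2] step [1.000e-01 1.435e+01 1.000e-02] [ 0.001  0.002 -0.   ]
```

{"name": "jog_arm", "arguments": {"steps": [0,1,0,0,0,0,0,2.8,0,0,0,0,0,4.6,0,0,0,0,0,6.6,0,0,0,0,0,8.6,0,0,0,0,0,10.6,0,0,0,0,0,12.4,0,0,0,0,0,13.6,0,0,0,0,0,14.1,0,0,0,0,0,14.1,0,0,0,0]}}

```text
t: 3.87
tcp_pos: [557.4, -51.7, 101.3]
tcp_rot: [[-0.984, 0.178, 0.005], [0.178, 0.984, 0.001], [-0.005, 0.001, -1.0]]
wrist_force: [5.3, 1.1, 1.4]
opening: 0.114
finger_force: 59.2
```

{"name": "jog_arm", "arguments": {"steps": [0,0,0,0,0,0,0,0,0,0,0,0,0,0,0,0,0,0], "claw": 0.6}}

```text
t: 4.12
tcp_pos: [554.6, -53.7, 99.9]
tcp_rot: [[-0.984, 0.181, -0.0], [0.181, 0.984, 0.0], [0.0, 0.0, -1.0]]
wrist_force: [0.2, 0.4, 0.2]
opening: 0.4
finger_force: 0.0
```

{"name": "jog_arm", "arguments": {"steps": [0,0,-3,0,0,0,0,0,-7,0,0,0,0,0,-11,0,0,0,0,0,-15,0,0,0]}}

```text
t: 4.45
tcp_pos: [554.0, -54.2, 251.6]
tcp_rot: [[-0.983, 0.181, -0.001], [0.181, 0.983, 0.0], [0.001, -0.0, -1.0]]
wrist_force: [1.4, 0.1, -0.0]
opening: 0.397
finger_force: 0.0
```

```bash
python3 - <<'E'
from h import *
s=observe();print(s['t'],s['q'].round(2))
to((608,204,250),56)
E
```

```text
4.45 [-0.49  0.16  0.58  1.59 -0.09  1.42  1.48]
from [554.  -54.2 251.6] step [-0.62 26.37  0.16] [-0.    -0.001  0.411]
```

{"name": "jog_arm", "arguments": {"steps": [-0.6,26.4,0.2,0,0,0.411,-0.6,26.4,0.2,0,0,0.411,-0.6,26.4,0.2,0,0,0.411,-0.6,26.4,0.2,0,0,0.411,-0.6,26.4,0.2,0,0,0.411,-0.6,26.4,0.2,0,0,0.411,-0.6,26.4,0.2,0,0,0.411,-0.6,26.4,0.2,0,0,0.411,-0.6,26.4,0.2,0,0,0.411,-0.6,26.4,0.2,0,0,0.411], "claw": 0.25}}

```text
t: 5.28
tcp_pos: [608.5, 203.2, 247.9]
tcp_rot: [[-0.829, 0.56, -0.0], [0.56, 0.829, -0.001], [-0.0, -0.001, -1.0]]
wrist_force: [0.5, 0.3, 0.2]
opening: 0.752
finger_force: 0.0
```

```bash
python3 - <<'E'
from h import *
to((608,204,250),56)
s=observe();im=optics.capture('wrist')[:,:,::-1]
cv2.imwrite('pics/w2.png',cv2.resize(im,(800,600),interpolation=cv2.INTER_CUBIC))
np.save('w2.npy',[s['tcp_rot'],np.tile(s['tcp_pos'],(3,1))])
E
```

```text
from [608.5 203.2 247.9] step [ 0.08  0.04 -0.21] [-0.001  0.    -0.001]
```

View pics/w2.png

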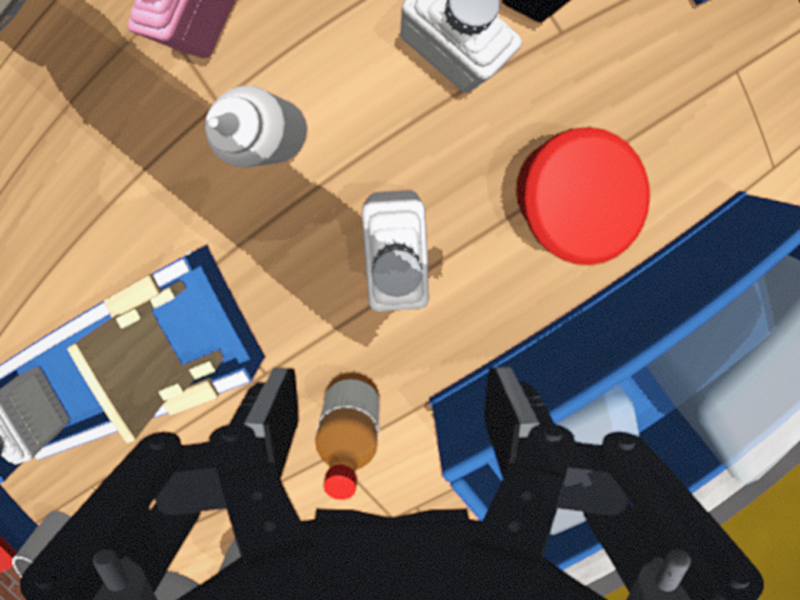

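The bottle is right under the gripper: the cap is at (398,270) and the top-face corners are near (363,207), (424,203), (429,306) and (370,310).

```bash
python3 - <<'E'
from h import *
a=np.load('w2.npy');s=dict(tcp_rot=a[0],tcp_pos=a[1][0]);f=560/800
P=np.array([wray(s,(x*f,y*f),96) for x,y in [(363,207),(424,203),(429,306),(370,310)]])
print(P.round(1).tolist(),P.mean(0),np.linalg.norm(P-np.roll(P,-1,0),axis=1))
d=P[2]-P[1];e=P[3]-P[0];print([np.degrees(np.arctan2(v[1],v[0]))%180-90 for v in(d,e)],[np.degrees(np.arctan2(v[1],v[0]))%180 for v in(P[1]-P[0],P[2]-P[3])])
print('cap',wray(s,(398*f,270*f),140))
# B's cap top (view edge)
to((608,205,70+4),56)
E
```

```text
[[565.8, 207.6, 96.0], [587.5, 244.8, 96.0], [653.9, 206.2, 96.0], [631.9, 167.9, 96.0]] [609.78415652 206.618746    96.        ] [43.10480938 76.83524039 44.16403374 77.0500729 ]
[np.float64(59.81193249578624), np.float64(59.02472446294493)] [np.float64(59.85452005520306), np.float64(60.12277642114583)]
cap [608.07231061 208.29385726 140.        ]
from [608.6 202.8 248.1] step [ 0.18  0.16 17.41] [-0.     0.    -0.002]
```

```bash
python3 - <<'E'
from h import *
to((608.8,206.5,72),59.5)
E
```

```text
from [608.6 202.8 248.1] step [ 0.2   0.33 17.61] [-0.     0.    -0.063]
```

{"name": "jog_arm", "arguments": {"steps": [0.2,0.3,2,0,0,-0.063,0.2,0.3,5,0,0,-0.063,0.2,0.3,8,0,0,-0.063,0.2,0.3,11,0,0,-0.063,0.2,0.3,13.5,0,0,-0.063,0.2,0.3,15.5,0,0,-0.063,0.2,0.3,16.8,0,0,-0.063,0.2,0.3,17.5,0,0,-0.063,0.2,0.3,17.5,0,0,-0.063]}}

```text
t: 6.08
tcp_pos: [608.1, 207.2, 72.1]
tcp_rot: [[-0.862, 0.506, -0.001], [0.506, 0.862, -0.001], [0.001, -0.001, -1.0]]
wrist_force: [-0.1, -0.4, 0.3]
opening: 0.751
finger_force: 0.0
```

{"name": "jog_arm", "arguments": {"steps": [0,0,0,0,0,0,0,0,0,0,0,0,0,0,0,0,0,0,0,0,0,0,0,0,0,0,0,0,0,0], "claw": 0.9}}

```text
t: 6.5
tcp_pos: [609.3, 208.0, 74.7]
tcp_rot: [[-0.863, 0.506, 0.002], [0.506, 0.863, 0.001], [-0.001, 0.002, -1.0]]
wrist_force: [-2.4, -2.3, 6.5]
opening: 0.362
finger_force: 60.6
```

```bash
python3 - <<'E'
from h import *
im=optics.capture('wrist')[:,:,::-1]
cv2.imwrite('pics/w3.png',cv2.resize(im[130:400,130:420],(750,698//1*0+600),interpolation=cv2.INTER_CUBIC))
s=observe();print(s['tcp_pos'])
E
```

```text
[609.30233765 208.03187964  74.6671173 ]
```

View pics/w3.png

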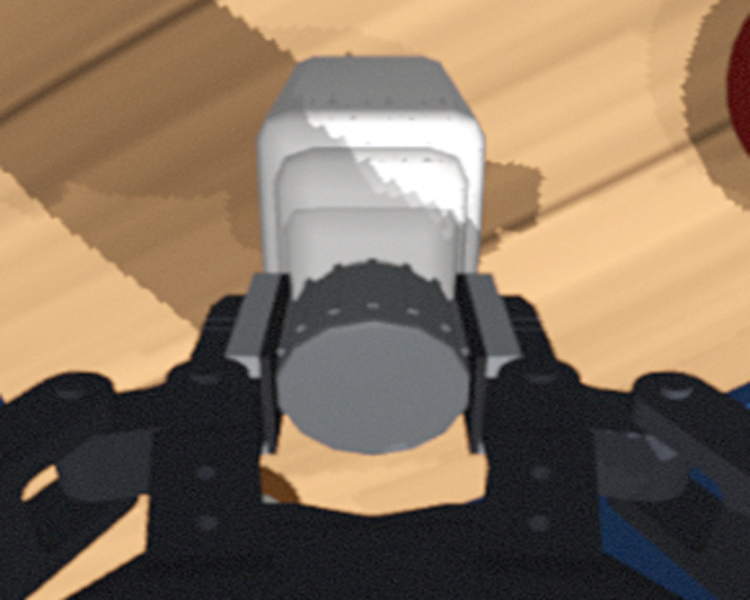

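```bash
python3 - <<'E'
from h import *
c=optics.camera_info('wrist');K=c['mtx'];M=c['mount']
def px(x,y): return 130+x*290/750,130+y*.45
for nm,p in dict(tipL=(290,275),tipR=(457,275),outL=(262,275),topfrontL=(265,357)).items():
    p=px(*p);u=np.array([(p[0]-K[0,2])/K[0,0],(p[1]-K[1,2])/K[1,1]]);r=np.hypot(*u)
    d=M[:3,:3]@np.r_[u/r*np.sin(r),np.cos(r)];C=M[:3,3]
    for xt in (8,11,14): print(nm,xt,(C+d*(xt-C[0])/d[0]).round(1))
s=observe()
for z,x,y in ((140,0,0),(140,0,16),(140,0,-16),(96,42,23),(96,42,-23),(0,42,23)):
    R=s['tcp_rot'];w=s['tcp_pos']+R@np.array([x,y,0]);w[2]=z
    q=wproj(s,w);print(z,x,y,[(q[0]-130)*750/290,(q[1]-130)/.45])
E
```

```text
tipL 8 [  8.  -15.5 -33.9]
tipL 11 [ 11.  -14.9 -40.1]
tipL 14 [ 14.  -14.2 -46.2]
tipR 8 [  8.   15.7 -33.9]
tipR 11 [ 11.  15. -40.]
tipR 14 [ 14.   14.3 -46.1]
outL 8 [  8.  -20.8 -34.1]
outL 11 [ 11.  -19.9 -40.2]
outL 14 [ 14.  -19.  -46.3]
topfrontL 8 [  8.  -16.4 -67.2]
topfrontL 11 [ 11.  -15.7 -71.9]
topfrontL 14 [ 14.  -15.  -76.6]
140 0 0 [np.float64(373.97096105894695), np.float64(389.3267652911517)]
140 0 16 [np.float64(475.3165889842494), np.float64(388.2579873950647)]
140 0 -16 [np.float64(272.5301543091276), np.float64(388.3069174303274)]
96 42 23 [np.float64(495.5276640743584), np.float64(109.31505271182105)]
96 42 -23 [np.float64(251.56277729242575), np.float64(109.13121712693068)]
0 42 23 [np.float64(449.4615872494364), np.float64(47.62968874770555)]
```

```bash
python3 - <<'E'
from h import *
c=optics.camera_info('wrist');K=c['mtx'];M=c['mount']
def f(p,y):
    u=np.array([(p[0]-K[0,2])/K[0,0],(p[1]-K[1,2])/K[1,1]]);r=np.hypot(*u)
    d=M[:3,:3]@np.r_[u/r*np.sin(r),np.cos(r)];C=M[:3,3];return (C+d*(y-C[1])/d[1]).round(1)
print('w2 L',f((297*.7,369*.7),-32),f((488*.7,369*.7),32),'rear',f((290*.7,440*.7),-32))
print('w1 L',f((315*.7,367*.7),-25.5),f((470*.7,367*.7),25.5))
p=lambda x,y:(130+x*290/750,130+y*.45)
for y in (-16,-18,-23): print(y,f(p(290,275),y),'strip low',f(p(270,450),y))
E
```

```text
w2 L [  6.6 -32.  -36.7] [  7.7  32.  -38.6] rear [ -8.6 -32.  -56.7]
w1 L [  8.2 -25.5 -38.1] [  9.4  25.5 -40.3]
-16 [  5.9 -16.  -29.7] strip low [ -8.5 -16.  -73.2]
-18 [ -3.1 -18.  -11.2] strip low [-19.4 -18.  -60.2]
-23 [-25.7 -23.   35. ] strip low [-46.6 -23.  -27.9]
```

The close-up shows the pads on the cap and their tips near z≈112, so this is a cap grip with the bottle square in the hand. I'll lift gently.

{"name": "jog_arm", "arguments": {"steps": [0,0,-0.3,0,0,0,0,0,-1.2,0,0,0,0,0,-3,0,0,0,0,0,-5.5,0,0,0,0,0,-8.3,0,0,0,0,0,-11.2,0,0,0,0,0,-14,0,0,0,0,0,-16,0,0,0,0,0,-17,0,0,0,0,0,-17,0,0,0]}}

```text
t: 7.38
tcp_pos: [609.4, 208.4, 245.7]
tcp_rot: [[-0.863, 0.505, 0.004], [0.505, 0.863, 0.002], [-0.002, 0.003, -1.0]]
wrist_force: [0.3, 0.4, -4.0]
opening: 0.356
finger_force: 60.2
```

```bash
python3 - <<'E'
from h import *
s=observe();print(s['t'],s['finger_force'],s['wrist_force'],s['opening'])
to((*T(0,-72),245),79.6)
E
```

```text
7.3833 60.19395637544221 [ 0.32741729  0.41248231 -3.99057936] 0.355663230631579
from [609.4 208.4 245.7] step [-1.393e+01 -4.028e+01 -4.000e-02] [ 0.003  0.003 -0.348]
```

{"name": "jog_arm", "arguments": {"steps": [-0.3,-0.8,0,0,0,-0.007,-0.8,-2.4,0,0,0,-0.02,-1.7,-4.8,0,0,0,-0.042,-2.6,-7.7,0,0,0,-0.066,-3.6,-10.5,0,0,0,-0.09,-4.6,-13.3,0,0,0,-0.115,-5.6,-16.1,0,0,0,-0.14,-6.5,-18.9,0,0,0,-0.164,-7.4,-21.3,0,0,0,-0.184,-8.1,-23.4,0,0,0,-0.202]}}

```text
t: 8.22
tcp_pos: [558.3, -37.5, 241.0]
tcp_rot: [[-0.947, 0.322, -0.003], [0.322, 0.947, -0.001], [0.003, -0.001, -1.0]]
wrist_force: [0.6, -0.4, -3.6]
opening: 0.359
finger_force: 60.2
```

```bash
python3 - <<'E'
from h import *
to((*T(0,-72),245),79.6)
E
```

```text
from [558.3 -37.5 241. ] step [ -2.49 -17.32  -0.39] [-0.001 -0.003 -0.147]
```

{"name": "jog_arm", "arguments": {"steps": [-0.3,-2,-0.2,0,0,-0.02,-0.6,-4.5,-0.4,0,0,-0.04,-1,-7,-0.4,0,0,-0.06,-1.4,-9.5,-0.4,0,0,-0.08,-1.7,-12,-0.4,0,0,-0.1,-2,-14.2,-0.4,0,0,-0.12,-2.3,-16,-0.4,0,0,-0.14,-2.5,-17,-0.4,0,0,-0.147,-2.5,-17.3,-0.4,0,0,-0.147,-2.5,-17.3,-0.4,0,0,-0.147]}}

```text
t: 9.05
tcp_pos: [526.8, -207.3, 245.5]
tcp_rot: [[-0.983, 0.182, -0.002], [0.182, 0.983, 0.0], [0.002, -0.0, -1.0]]
wrist_force: [0.5, -0.4, -3.4]
opening: 0.356
finger_force: 60.2
```

{"name": "jog_arm", "arguments": {"steps": [0,0,0,0,0,0,0,0,0,0,0,0]}}

```text
t: 9.22
tcp_pos: [528.1, -205.2, 246.3]
tcp_rot: [[-0.984, 0.178, -0.001], [0.178, 0.984, 0.001], [0.001, 0.001, -1.0]]
wrist_force: [0.6, 0.0, -3.5]
opening: 0.362
finger_force: 60.2
```

```bash
python3 - <<'E'
from h import *
s=observe();to((*T(0,-72),92),79.6); print(s['wrist_force'])
im=optics.capture('wrist')[:,:,::-1]
cv2.imwrite('pics/w4.png',cv2.resize(im[60:380,80:480],(750,600),interpolation=cv2.INTER_CUBIC))
E
```

```text
from [ 528.1 -205.2  246.3] step [ 0.12 -0.47 15.43] [ 0.001 -0.001  0.002]
[ 0.58844481  0.01817425 -3.54955561]
```

View pics/w4.png

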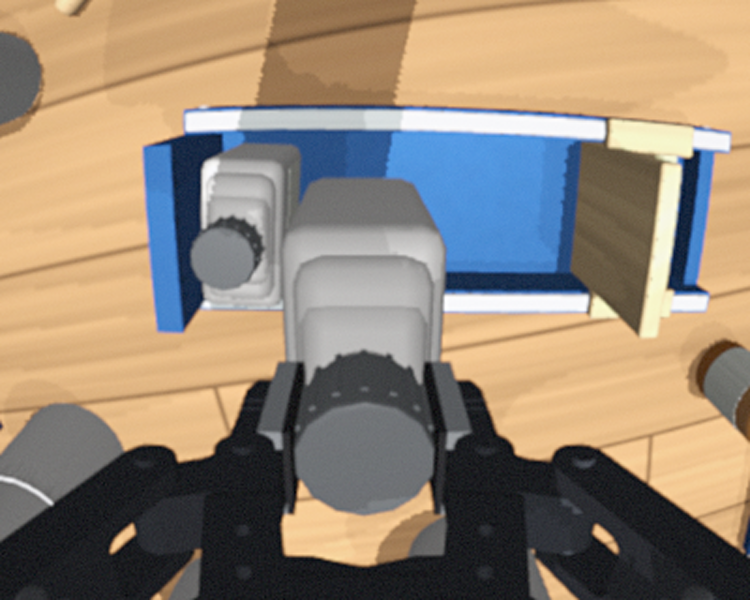

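The bottle hangs square and in line with the trough. The gap beside the standing bottle is clear and the stop is far back, so I'll descend.

{"name": "jog_arm", "arguments": {"steps": [0.1,-0.4,1,0,0,0,0.1,-0.4,3,0,0,0,0.1,-0.4,5.3,0,0,0,0.1,-0.4,7.6,0,0,0,0.1,-0.4,9.8,0,0,0,0.1,-0.4,11.8,0,0,0,0.1,-0.4,13.4,0,0,0,0.1,-0.4,14.4,0,0,0,0.1,-0.4,15,0,0,0,0.1,-0.4,15.2,0,0,0]}}

```text
t: 10.1
tcp_pos: [526.0, -210.1, 94.0]
tcp_rot: [[-0.984, 0.18, -0.001], [0.18, 0.984, 0.0], [0.001, -0.0, -1.0]]
wrist_force: [0.1, -0.6, -3.2]
opening: 0.362
finger_force: 60.4
```

{"name": "jog_arm", "arguments": {"steps": [0,0,0.1,0,0,0,0,0,0.2,0,0,0,0,0,0.3,0,0,0,0,0,0.4,0,0,0,0,0,0.5,0,0,0]}}

```text
t: 10.52
tcp_pos: [526.7, -210.3, 90.2]
tcp_rot: [[-0.984, 0.18, 0.001], [0.18, 0.984, 0.0], [-0.001, 0.0, -1.0]]
wrist_force: [-0.4, 0.8, -4.3]
opening: 0.356
finger_force: 60.4
```

{"name": "jog_arm", "arguments": {"steps": [0,0,0.1,0,0,0,0,0,0.15,0,0,0,0,0,0.2,0,0,0,0,0,0.25,0,0,0]}}

```text
t: 10.85
tcp_pos: [526.4, -210.3, 87.4]
tcp_rot: [[-0.984, 0.18, 0.0], [0.18, 0.984, 0.0], [-0.0, 0.0, -1.0]]
wrist_force: [1.1, -0.6, -3.5]
opening: 0.357
finger_force: 60.4
```

{"name": "jog_arm", "arguments": {"steps": [0,0,0.05,0,0,0,0,0,0.1,0,0,0]}}

```text
t: 11.02
tcp_pos: [526.5, -210.4, 86.7]
tcp_rot: [[-0.984, 0.18, 0.0], [0.18, 0.984, -0.0], [-0.0, 0.0, -1.0]]
wrist_force: [-2.2, -0.1, 4.1]
opening: 0.356
finger_force: 61.3
```

Contact has been made, so I release and rise.

{"name": "jog_arm", "arguments": {"steps": [0,0,0,0,0,0,0,0,0,0,0,0,0,0,0,0,0,0], "claw": 0.5}}

```text
t: 11.27
tcp_pos: [526.7, -210.3, 86.7]
tcp_rot: [[-0.984, 0.18, 0.001], [0.18, 0.984, -0.0], [-0.001, 0.0, -1.0]]
wrist_force: [0.4, -0.4, 0.7]
opening: 0.497
finger_force: 0.0
```

{"name": "jog_arm", "arguments": {"steps": [0,0,-1,0,0,0,0,0,-4,0,0,0,0,0,-8,0,0,0,0,0,-12,0,0,0,0,0,-13,0,0,0]}}

```text
t: 11.68
tcp_pos: [528.5, -211.7, 223.5]
tcp_rot: [[-0.984, 0.181, 0.008], [0.181, 0.984, -0.002], [-0.009, -0.0, -1.0]]
wrist_force: [1.5, -0.4, -0.0]
opening: 0.496
finger_force: 0.0
```

```bash
python3 - <<'E'
from h import *
to((490.5,338.5,230),103)
E
```

```text
from [ 528.5 -211.7  223.5] step [13.67 53.43 -0.77] [-0.002  0.008 -0.408]
```

{"name": "jog_arm", "arguments": {"steps": [13.7,53.4,-0.8,0,0,-0.408,13.7,53.4,-0.8,0,0,-0.408,13.7,53.4,-0.8,0,0,-0.408,13.7,53.4,-0.8,0,0,-0.408,13.7,53.4,-0.8,0,0,-0.408,13.7,53.4,-0.8,0,0,-0.408,13.7,53.4,-0.8,0,0,-0.408,13.7,53.4,-0.8,0,0,-0.408,13.7,53.4,-0.8,0,0,-0.408,13.7,53.4,-0.8,0,0,-0.408], "claw": 0.35}}

```text
t: 12.52
tcp_pos: [496.8, 207.2, 223.5]
tcp_rot: [[-0.974, -0.225, 0.001], [-0.225, 0.974, 0.001], [-0.001, 0.001, -1.0]]
wrist_force: [0.9, 0.5, 1.2]
opening: 0.65
finger_force: 0.0
```

```bash
python3 - <<'E'
from h import *
to((490.5,338.5,230),103)
E
```

```text
from [496.8 207.2 223.5] step [-2.34 12.93 -0.63] [ 0.001  0.001 -0.   ]
```

{"name": "jog_arm", "arguments": {"steps": [-2.3,12.9,-0.6,0,0,0,-2.3,12.9,-0.6,0,0,0,-2.3,12.9,-0.6,0,0,0,-2.3,12.9,-0.6,0,0,0,-2.3,12.9,-0.6,0,0,0,-2.3,12.9,-0.6,0,0,0]}}

```text
t: 13.02
tcp_pos: [490.6, 336.1, 228.8]
tcp_rot: [[-0.974, -0.226, 0.0], [-0.226, 0.974, -0.0], [-0.0, -0.001, -1.0]]
wrist_force: [0.2, -0.1, 0.0]
opening: 0.651
finger_force: 0.0
```

```bash
python3 - <<'E'
from h import *
to((490.5,338.5,230),103)
s=observe();im=optics.capture('wrist')[:,:,::-1]
cv2.imwrite('pics/w5.png',cv2.resize(im,(800,600),interpolation=cv2.INTER_CUBIC))
np.save('w5.npy',[s['tcp_rot'],np.tile(s['tcp_pos'],(3,1))])
E
```

```text
from [490.6 336.1 228.8] step [-0.04  0.24 -0.12] [-0.001  0.     0.001]
```

View pics/w5.png

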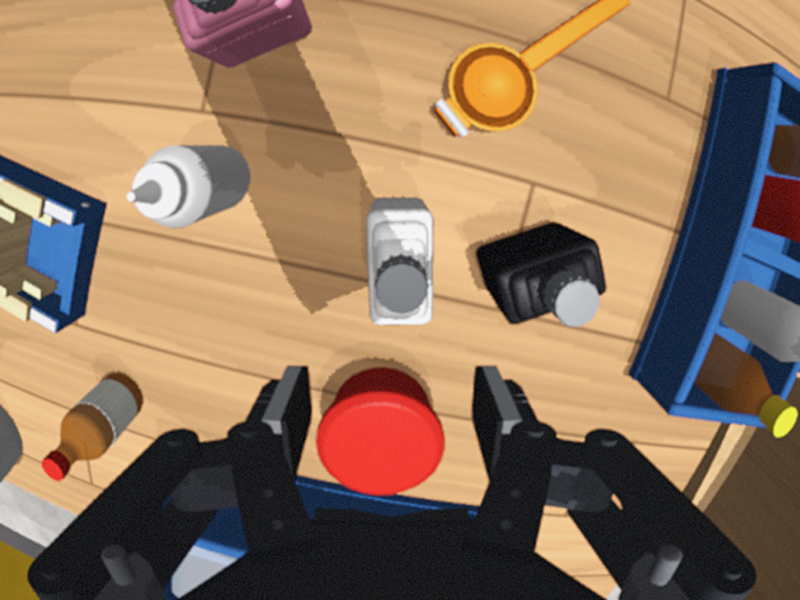

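The second bottle sits centred under the gripper: the cap is at (402,285) and the face corners are (368,210), (432,209), (433,322) and (370,322). The black look-alike is well to the side.

```bash
python3 - <<'E'
from h import *
a=np.load('w5.npy');s=dict(tcp_rot=a[0],tcp_pos=a[1][0]);f=560/800
P=np.array([wray(s,(x*f,y*f),96) for x,y in [(368,210),(432,209),(433,322),(370,322)]])
print(P.mean(0),np.linalg.norm(P-np.roll(P,-1,0),axis=1))
print([np.degrees(np.arctan2(v[1],v[0]))%180-90 for v in(P[2]-P[1],P[3]-P[0])],[np.degrees(np.arctan2(v[1],v[0]))%180 for v in(P[1]-P[0],P[2]-P[3])])
cap=wray(s,(402*f,285*f),140);print('cap',cap)
c=(cap[:2]+P.mean(0)[:2])/2
to((*c,74),103.5)
E
```

```text
[490.23230625 341.94914826  96.        ] [42.58060084 80.27214882 44.78577063 79.42846191]
[np.float64(-75.05429184575786), np.float64(-76.63086817905558)] [np.float64(104.1505390667224), np.float64(103.07156106168298)]
cap [489.80634124 341.6815534  140.        ]
from [491.  335.1 228.9] step [-0.04  0.69 15.49] [-0.001  0.001 -0.01 ]
```

{"name": "jog_arm", "arguments": {"steps": [0,0.6,2,0,0,-0.013,0,0.6,5,0,0,-0.013,0,0.6,8,0,0,-0.013,0,0.6,11,0,0,-0.013,0,0.6,13,0,0,-0.013,0,0.6,14.5,0,0,-0.013,0,0.6,15.2,0,0,-0.013,0,0.6,15.5,0,0,-0.013,0,0.6,15.5,0,0,-0.013]}}

```text
t: 13.82
tcp_pos: [489.6, 341.3, 73.9]
tcp_rot: [[-0.972, -0.237, 0.0], [-0.237, 0.972, 0.0], [-0.0, -0.0, -1.0]]
wrist_force: [-0.1, 0.3, -0.2]
opening: 0.647
finger_force: 0.0
```

{"name": "jog_arm", "arguments": {"steps": [0,0,0,0,0,0,0,0,0,0,0,0,0,0,0,0,0,0,0,0,0,0,0,0,0,0,0,0,0,0], "claw": 0.9}}

```text
t: 14.23
tcp_pos: [489.9, 342.4, 75.0]
tcp_rot: [[-0.971, -0.238, 0.002], [-0.238, 0.971, 0.001], [-0.002, 0.001, -1.0]]
wrist_force: [-1.2, -1.3, 5.7]
opening: 0.36
finger_force: 59.1
```

{"name": "jog_arm", "arguments": {"steps": [0,0,-0.3,0,0,0,0,0,-1.2,0,0,0,0,0,-3,0,0,0,0,0,-5.5,0,0,0,0,0,-8.3,0,0,0,0,0,-11.2,0,0,0,0,0,-14,0,0,0,0,0,-16.5,0,0,0,0,0,-18,0,0,0,0,0,-18.5,0,0,0]}}

```text
t: 15.07
tcp_pos: [489.9, 342.6, 262.1]
tcp_rot: [[-0.971, -0.238, 0.003], [-0.238, 0.971, 0.003], [-0.004, 0.002, -1.0]]
wrist_force: [-0.1, 1.0, -2.9]
opening: 0.359
finger_force: 59.6
```

```bash
python3 - <<'E'
from h import *
s=observe();print(s['t'],s['finger_force'],s['wrist_force'],s['opening'])
to((*T(0,3),262),79.6)
E
```

```text
15.0667 59.59701418876648 [-0.06238169  0.95257653 -2.8877729 ] 0.3592391222361131
from [489.9 342.6 262.1] step [  6.55 -47.64  -0.12] [0.003 0.004 0.422]
```

{"name": "jog_arm", "arguments": {"steps": [0.1,-1,0,0,0,0.008,0.3,-2.4,0,0,0,0.02,0.7,-4.8,0,0,0,0.042,1,-7.6,0,0,0,0.068,1.4,-10.5,0,0,0,0.093,1.9,-13.8,0,0,0,0.122,2.4,-17.2,0,0,0,0.152,2.8,-20.5,0,0,0,0.181,3.2,-23.3,0,0,0,0.207,3.5,-25.7,0,0,0,0.228]}}

```text
t: 15.9
tcp_pos: [515.3, 79.8, 257.1]
tcp_rot: [[-1.0, -0.007, -0.002], [-0.007, 1.0, -0.001], [0.002, -0.001, -1.0]]
wrist_force: [0.3, -1.1, -2.9]
opening: 0.357
finger_force: 59.6
```

```bash
python3 - <<'E'
from h import *
to((*T(0,3),262),79.6)
E
```

```text
from [515.3  79.8 257.1] step [ -2.28 -21.57  -0.48] [-0.001 -0.002  0.189]
```

{"name": "jog_arm", "arguments": {"steps": [-0.3,-2.4,-0.1,0,0,0.02,-0.6,-5.2,-0.2,0,0,0.045,-0.9,-8.2,-0.3,0,0,0.072,-1.2,-11.2,-0.4,0,0,0.1,-1.5,-14.2,-0.5,0,0,0.126,-1.8,-17,-0.5,0,0,0.15,-2.1,-19.2,-0.5,0,0,0.17,-2.2,-20.8,-0.5,0,0,0.183,-2.3,-21.5,-0.5,0,0,0.189,-2.3,-21.6,-0.5,0,0,0.189]}}

```text
t: 16.73
tcp_pos: [541.3, -133.0, 262.8]
tcp_rot: [[-0.984, 0.178, -0.001], [0.178, 0.984, -0.0], [0.001, -0.0, -1.0]]
wrist_force: [0.8, -0.1, -3.2]
opening: 0.357
finger_force: 59.7
```

{"name": "jog_arm", "arguments": {"steps": [0,0,0,0,0,0,0,0,0,0,0,0]}}

```text
t: 16.9
tcp_pos: [541.9, -129.9, 263.1]
tcp_rot: [[-0.985, 0.174, -0.001], [0.174, 0.985, 0.001], [0.001, 0.001, -1.0]]
wrist_force: [0.2, 0.3, -3.5]
opening: 0.355
finger_force: 59.7
```

```bash
python3 - <<'E'
from h import *
to((*T(0,3),95),79.6)
im=optics.capture('wrist')[:,:,::-1]
cv2.imwrite('pics/w6.png',cv2.resize(im[60:380,80:480],(750,600),interpolation=cv2.INTER_CUBIC))
E
```

```text
from [ 541.9 -129.9  263.1] step [ 0.12 -0.63 16.81] [ 0.001 -0.001  0.007]
```

View pics/w6.png

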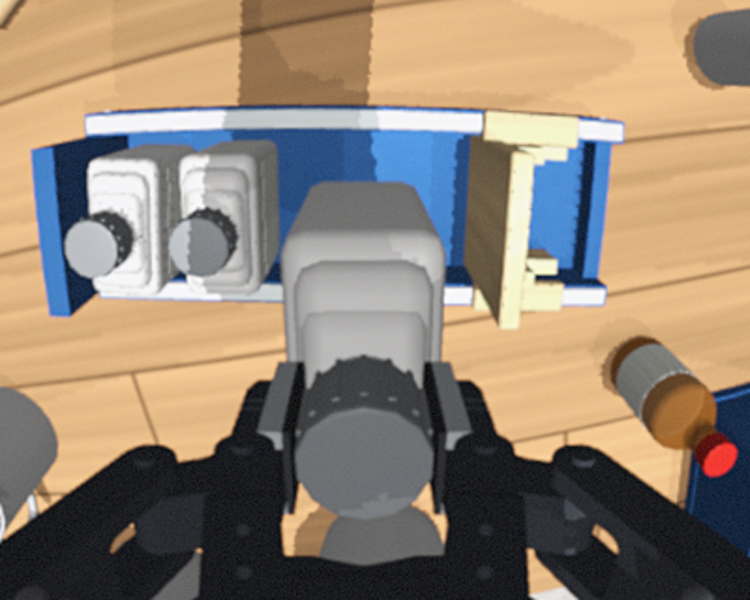

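Bottle two stands square in the trough. The third hangs square in clear space between it and the stop, at about (500,150–325). I'll lower it now.

{"name": "jog_arm", "arguments": {"steps": [0.1,-0.4,1,0,0,0.007,0.1,-0.4,3,0,0,0.007,0.1,-0.4,5.5,0,0,0.007,0.1,-0.4,8.2,0,0,0.007,0.1,-0.4,10.8,0,0,0.007,0.1,-0.4,13.2,0,0,0.007,0.1,-0.4,15,0,0,0.007,0.1,-0.4,16.1,0,0,0.007,0.1,-0.4,16.7,0,0,0.007,0.1,-0.4,16.9,0,0,0.007]}}

```text
t: 17.78
tcp_pos: [539.8, -135.0, 93.7]
tcp_rot: [[-0.983, 0.182, -0.001], [0.182, 0.983, 0.0], [0.001, -0.0, -1.0]]
wrist_force: [0.2, 0.4, -2.1]
opening: 0.36
finger_force: 59.8
```

{"name": "jog_arm", "arguments": {"steps": [0,0,0.1,0,0,0,0,0,0.2,0,0,0,0,0,0.3,0,0,0,0,0,0.4,0,0,0,0,0,0.45,0,0,0]}}

```text
t: 18.2
tcp_pos: [540.4, -135.4, 90.3]
tcp_rot: [[-0.983, 0.183, 0.001], [0.183, 0.983, 0.0], [-0.001, 0.0, -1.0]]
wrist_force: [0.8, -0.3, -2.4]
opening: 0.356
finger_force: 59.8
```

{"name": "jog_arm", "arguments": {"steps": [0,0,0.1,0,0,0,0,0,0.15,0,0,0,0,0,0.2,0,0,0,0,0,0.25,0,0,0]}}

```text
t: 18.53
tcp_pos: [540.2, -135.4, 87.4]
tcp_rot: [[-0.983, 0.183, 0.0], [0.183, 0.983, 0.0], [-0.0, 0.0, -1.0]]
wrist_force: [0.3, -0.8, -3.6]
opening: 0.359
finger_force: 59.8
```

{"name": "jog_arm", "arguments": {"steps": [0,0,0.05,0,0,0,0,0,0.1,0,0,0]}}

```text
t: 18.7
tcp_pos: [540.5, -135.5, 87.1]
tcp_rot: [[-0.983, 0.183, 0.001], [0.183, 0.983, 0.0], [-0.001, 0.0, -1.0]]
wrist_force: [-4.0, 2.1, 10.0]
opening: 0.356
finger_force: 61.0
```

{"name": "jog_arm", "arguments": {"steps": [0,0,0,0,0,0,0,0,0,0,0,0,0,0,0,0,0,0], "claw": 0.5}}

```text
t: 18.95
tcp_pos: [540.4, -135.4, 86.6]
tcp_rot: [[-0.983, 0.183, 0.001], [0.183, 0.983, 0.0], [-0.0, 0.0, -1.0]]
wrist_force: [-0.2, 0.4, -0.1]
opening: 0.503
finger_force: 0.0
```

{"name": "jog_arm", "arguments": {"steps": [0,0,-1,0,0,0,0,0,-4,0,0,0,0,0,-8,0,0,0,0,0,-11,0,0,0,0,0,-11,0,0,0]}}

```text
t: 19.37
tcp_pos: [543.1, -136.4, 203.6]
tcp_rot: [[-0.983, 0.183, 0.01], [0.183, 0.983, -0.0], [-0.01, 0.001, -1.0]]
wrist_force: [0.1, -0.1, -0.4]
opening: 0.501
finger_force: 0.0
```

```bash
python3 - <<'E'
from h import *
to((*T(0,127),195),79.6)
E
```

```text
from [ 543.1 -136.4  203.6] step [ 0.41 12.4   0.88] [ 0.001  0.01  -0.003]
```

{"name": "jog_arm", "arguments": {"steps": [0.4,4,0,0,0,0,0.4,8,0,0,0,0,0.4,12.4,0,0,0,0,0.4,12.8,0,0,0,0,0.4,12.8,0.9,0,0,0,0.4,12.8,4,0,0,0,0.4,12.8,7,0,0,0,0.4,12.8,9.5,0,0,0,0.4,12.8,11.2,0,0,0,0.4,12.8,11.5,0,0,0], "claw": 1}}

```text
t: 20.2
tcp_pos: [557.4, -10.2, 78.4]
tcp_rot: [[-0.983, 0.184, -0.005], [0.184, 0.983, -0.001], [0.004, -0.002, -1.0]]
wrist_force: [0.6, -0.1, -0.2]
opening: -0.001
finger_force: 0.0
```

```bash
cat >> h.py <<'E'
def st():
    s=observe();d=s['tcp_pos'][:2]-O;c,q=np.cos(YAW),np.sin(YAW);F=s['wrist_force']
    print(s['t'],'trough',(c*d[0]+q*d[1]).round(1),(-q*d[0]+c*d[1]).round(1),'z',s['tcp_pos'][2].round(1),'Fy',(-q*F[0]+c*F[1]).round(1),F.round(1),s['opening'])
E
python3 - <<'E'
from h import *
st(); to((*T(0,30),85),79.6)
E
```

```text
20.2 trough -5.1 129.7 z 78.4 Fy -0.0 [ 0.6 -0.1 -0.2] -0.0011128606512334986
from [557.4 -10.2  78.4] step [-0.54 -9.97 -0.64] [-0.002 -0.004 -0.004]
```

{"name": "jog_arm", "arguments": {"steps": [-0.4,-0.5,-0.6,0,0,0,-0.4,-1.3,-0.6,0,0,0,-0.4,-2.2,-0.6,0,0,0,-0.4,-3.1,-0.6,0,0,0,-0.4,-4,-0.6,0,0,0,-0.4,-4.9,-0.6,0,0,0,-0.4,-5.8,-0.6,0,0,0,-0.4,-6.7,-0.6,0,0,0,-0.4,-7.4,-0.6,0,0,0,-0.4,-8,-0.6,0,0,0]}}

```text
t: 21.03
tcp_pos: [548.7, -89.1, 87.4]
tcp_rot: [[-0.983, 0.183, -0.0], [0.183, 0.983, 0.0], [0.0, 0.0, -1.0]]
wrist_force: [1.4, 4.0, 3.4]
opening: -0.0
finger_force: 2.5
```

```bash
python3 - <<'E'
from h import *
st(); to((*T(0,0),85),79.6)
E
```

```text
21.0333 trough 0.6 50.6 z 87.4 Fy 4.2 [1.4 4.  3.4] -0.00011074969108697697
from [548.7 -89.1  87.4] step [ 0.04 -5.06  0.24] [ 0.    -0.    -0.003]
```

{"name": "jog_arm", "arguments": {"steps": [0,-0.4,0.2,0,0,0,0,-0.8,0.2,0,0,0,0,-1.2,0.2,0,0,0,0,-1.6,0.2,0,0,0,0,-2,0.2,0,0,0,0,-2.4,0.2,0,0,0,0,-2.7,0.2,0,0,0,0,-3,0.2,0,0,0,0,-3.3,0.2,0,0,0,0,-3.5,0.2,0,0,0]}}

```text
t: 21.87
tcp_pos: [542.4, -122.1, 85.2]
tcp_rot: [[-0.983, 0.182, -0.001], [0.182, 0.983, 0.001], [0.001, 0.001, -1.0]]
wrist_force: [1.8, 7.0, -0.9]
opening: -0.002
finger_force: 3.3
```

{"name": "jog_arm", "arguments": {"steps": [0,-0.2,0,0,0,0,0,-0.4,0,0,0,0,0,-0.6,0,0,0,0,0,-0.8,0,0,0,0]}}

```text
t: 22.2
tcp_pos: [540.9, -129.4, 85.2]
tcp_rot: [[-0.983, 0.182, -0.001], [0.182, 0.983, 0.001], [0.001, 0.001, -1.0]]
wrist_force: [1.1, 7.3, -0.3]
opening: -0.0
finger_force: 3.5
```

```bash
python3 - <<'E'
from h import *
st()
E
```

```text
22.2 trough 0.2 9.5 z 85.2 Fy 7.4 [ 1.1  7.3 -0.3] -2.6844750021756543e-05
```

{"name": "jog_arm", "arguments": {"steps": [0,-0.2,0,0,0,0,0,-0.4,0,0,0,0,0,-0.6,0,0,0,0,0,-0.8,0,0,0,0]}}

```text
t: 22.53
tcp_pos: [539.6, -136.2, 85.2]
tcp_rot: [[-0.983, 0.181, -0.001], [0.181, 0.983, 0.003], [0.001, 0.002, -1.0]]
wrist_force: [1.0, 10.7, 0.5]
opening: 0.002
finger_force: 5.2
```

{"name": "jog_arm", "arguments": {"steps": [0,-0.1,0,0,0,0,0,-0.2,0,0,0,0,0,-0.3,0,0,0,0]}}

```text
t: 22.78
tcp_pos: [539.1, -139.0, 85.2]
tcp_rot: [[-0.983, 0.181, -0.001], [0.181, 0.983, 0.003], [0.001, 0.003, -1.0]]
wrist_force: [2.1, 12.6, 0.1]
opening: -0.0
finger_force: 7.1
```

{"name": "jog_arm", "arguments": {"steps": [0,-0.1,0,0,0,0,0,-0.2,0,0,0,0,0,-0.3,0,0,0,0]}}

```text
t: 23.03
tcp_pos: [539.0, -139.0, 85.2]
tcp_rot: [[-0.984, 0.179, -0.001], [0.179, 0.984, 0.006], [0.002, 0.006, -1.0]]
wrist_force: [1.3, 22.8, 3.0]
opening: -0.001
finger_force: 11.0
```

{"name": "jog_arm", "arguments": {"steps": [0,-0.1,0,0,0,0,0,-0.2,0,0,0,0,0,-0.3,0,0,0,0]}}

```text
t: 23.28
tcp_pos: [539.0, -139.0, 85.2]
tcp_rot: [[-0.984, 0.176, -0.001], [0.176, 0.984, 0.009], [0.002, 0.009, -1.0]]
wrist_force: [1.4, 31.1, 3.8]
opening: -0.001
finger_force: 15.5
```

Motion stopped and the force climbed to 31 N, with the finger position matching a stop value of about 0.138. The row is snug, so I back off and lift away.

{"name": "jog_arm", "arguments": {"steps": [0,0.5,0,0,0,0,0,1.5,0,0,0,0,0,3,0,0,0,0,0,3.5,-1,0,0,0,0,3.5,-4,0,0,0,0,3.5,-8,0,0,0,0,3.5,-12,0,0,0,0,3.5,-14,0,0,0,0,3.5,-14,0,0,0,0,3.5,-14,0,0,0]}}

```text
t: 24.12
tcp_pos: [544.9, -113.9, 227.2]
tcp_rot: [[-0.983, 0.184, 0.003], [0.184, 0.983, -0.0], [-0.003, 0.0, -1.0]]
wrist_force: [-0.9, 1.4, -0.3]
opening: -0.003
finger_force: 0.0
```

```bash
python3 - <<'E'
from h import *
st();s=observe();im=optics.capture('wrist')
# grey caps near their expected places (z=152), yellow board top edge (z=140)
hsv=cv2.cvtColor(im,cv2.COLOR_RGB2HSV)
def prof(z,x,ys):
    return [tuple(int(v) for v in im[int(round(r[1])),int(round(r[0]))]) for r in (wproj(s,(*T(x,y),z)) for y in ys)]
def inv(p,z):
    d=wray(s,p,z)[:2]-O;c,q=np.cos(YAW),np.sin(YAW);return (c*d[0]+q*d[1],-q*d[0]+c*d[1])
for y in(-142,-96,-50):
    u,v=wproj(s,(*T(0,y),152));print(y,(round(u),round(v)))
ys=np.arange(-180,0,3)
for y,a,b in zip(ys,prof(152,0,ys),prof(108,-35,ys)): print(y,a,b,end=' | ')
E
```

```text
24.1167 trough 1.3 25.5 z 227.2 Fy 1.2 [-0.9  1.4 -0.3] -0.0033787346280001684
-142 (89, 202)
-96 (133, 202)
-50 (183, 202)
-180 (206, 164, 116) (59, 113, 183) | -177 (190, 149, 103) (14, 30, 57) | -174 (176, 136, 94) (27, 42, 69) | -171 (168, 131, 91) (20, 41, 68) | -168 (172, 133, 92) (21, 41, 65) | -165 (195, 150, 99) (22, 38, 65) | -162 (150, 143, 176) (12, 33, 62) | -159 (65, 125, 196) (220, 220, 218) | -156 (103, 137, 192) (242, 242, 243) | -153 (179, 184, 186) (240, 240, 242) | -150 (179, 184, 188) (240, 240, 242) | -147 (180, 185, 188) (240, 240, 242) | -144 (180, 185, 187) (240, 240, 243) | -141 (181, 185, 190) (241, 241, 243) | -138 (180, 184, 189) (241, 241, 243) | -135 (183, 187, 191) (241, 241, 243) | -132 (183, 186, 191) (240, 240, 242) | -129 (183, 186, 192) (241, 241, 243) | -126 (174, 176, 180) (241, 241, 244) | -123 (57, 60, 62) (241, 241, 243) | -120 (58, 62, 62) (238, 237, 236) | -117 (54, 56, 59) (181, 179, 179) | -114 (56, 58, 59) (217, 216, 215) | -111 (184, 183, 182) (241, 241, 244) | -108 (182, 186, 190) (241, 241, 243) | -105 (183, 186, 190) (242, 241, 244) 
[... 551 characters left out ...]
, 168, 167) | -57 (126, 128, 131) (173, 172, 171) | -54 (126, 129, 132) (173, 172, 171) | -51 (125, 129, 133) (175, 174, 173) | -48 (127, 128, 132) (176, 175, 174) | -45 (128, 131, 133) (175, 173, 172) | -42 (127, 130, 134) (175, 175, 174) | -39 (127, 131, 134) (174, 174, 173) | -36 (130, 134, 137) (179, 178, 178) | -33 (68, 68, 70) (174, 173, 171) | -30 (54, 55, 56) (174, 153, 116) | -27 (174, 172, 171) (184, 162, 124) | -24 (151, 138, 126) (189, 167, 130) | -21 (218, 195, 156) (181, 159, 123) | -18 (217, 194, 153) (97, 83, 60) | -15 (213, 190, 150) (95, 80, 62) | -12 (123, 106, 81) (94, 79, 59) | -9 (98, 85, 64) (98, 85, 63) | -6 (97, 85, 62) (106, 92, 74) | -3 (93, 79, 59) (39, 84, 145) |
```

The three caps sit at trough y ≈ −140, −95.5 and −49.5, so their spacing is about 46 mm. The board follows directly after them, the row is snug, and the arm is clear.

```bash
python3 - <<'E'
from plant import job
print(job.job_done())
E
```

```text
the job is handed in; nothing more can be done
None
```

The job is handed in: I slid the stop back, stood both loose bottles in the trough in line with the first, and pushed the stop up until the row was snug against the end wall. A final wrist-camera check put the caps about 46 mm apart; it didn't re-check the rest of the counter, but no move met unexpected contact.

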